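# Clear and reload the router bed, then re-arm its guard switch

### The arm

A 6-joint arm with a two-finger parallel gripper is mounted at the origin on the work surface. World frame = base frame: x ahead of the robot, y to its left, z up, the work surface at z = 0. Lengths are in m, angles in rad, forces in N, time in s.
With the tool pointing down it reaches from about 0.35 to 0.8 m from the base axis. Payload 7.3 kg.
Tool frame: the origin (TCP) lies between the finger pads; the fingertips stand 25 mm ahead of it and the grasp point (between the pads) lies 6 mm ahead of it (r.tip_extent is the distance from the TCP to the fingertips, in m); z points along the fingers, y is the line along which they close (so a half turn about z gives the same grasp; the last joint's range is limited). The gripper opens to 85 mm and grips with 20 to 120 N. Pads are 22 mm wide; open, the fingers measure 114 mm over their backs; the gripper's body (76 mm by 85 mm) begins 54 mm behind the grasp point. The pads swing forward as they close: fully open they stand 13 mm farther back than shut.
Start: joints at [1.167, 0.342, 1.524, -0, 1.275, -0.146], TCP at [0.134, 0.508, 0.256] pointing down, gripper open.
Joint ranges: [-2.53, 2.53], [-0.77, 2.02], [0.04, 2.7], [-1, 4.14], [0.28, 2.66], [-3.11, 3.11]. Speed limits (rad/s): [2.57, 2.57, 3.14, 3.14, 3.14, 3.14].

### API

Orientations are given as a unit quaternion [x, y, z, w].
In Python, from workcell import r, command_gripper, optics gives the robot as it stands. The module is installed in compiled form; this text tells all that it offers. Calls block until the motion is done:
- r.reach(position, orientation): joint-space move of the TCP to a pose.
- r.move_straight(position, orientation=None, speed=0.15, max_force=None): straight line of the TCP; orientation=None keeps the orientation; speed is the mean speed in m/s. With max_force (N) it stops when the force on the tool has changed by that much, and returns True; else False.
- r.movej(angles): joint-space move.
- command_gripper(opening, force=None): finger opening in m; force is the grip in N (None keeps the last); returns when the fingers have stopped.
- r.hold(seconds).
- r.solve_ik(position, orientation): joint angles nearest the present ones, or None.
- r.read_state(): the state.
- optics.get_image(name): name is "scene" or "top" or "wrist"; returns (picture, depth): 480x640x3 uint8, red, green, blue; 480x640 float32, m along the optical axis (not along the pixel's ray), 0 where there is no reading.
- optics.camera_model(name): a dict with "K" (3x3 intrinsics, pixels), "k1" (the pictures are not rectified: a ray, as slopes to the right and down, at radius r is drawn at 1 + k1 r^2 times it, then the intrinsics apply), "R" (3x3) and "t" (3): a world point X has camera coordinates R X + t; the wrist camera has in their place "tool_from_camera" (4x4, takes a point from camera to tool coordinates, whose origin is the TCP and whose axes are the flange's). Camera axes: x right, y down, z forward; pixel columns grow to the right and rows downward; lengths in m; the calibration is good to about 2 mm. A picture is of the moment at which its call begins: read the wrist's pose just before it. camera_model takes no time and is no camera call.
A pose or a line that the arm cannot do raises r.PlanningError and nothing moves.
- r.finish_job(): hands the job in; it is judged then, once.
The state is a dict: "time_s": time; "joint_positions": joint angles; "dq": joint speeds; "tau": joint torques, N m; "eef_pos": TCP position; "eef_rot": TCP orientation; "contact_force": force on the tool from outside, world axes, zero at the start; "torque": the same for the moment, N m; "grip_width": finger opening in m; "grip_force": force on a finger pad.
Only numpy, scipy, OpenCV 4.12 (cv2) and the standard library are available. Lean on these libraries where they do the work, as an engineer would, in place of code of your own. Each camera call takes 0.05 s, during which the arm holds its last target. There are 200 camera calls.

### The job

With the scraper block, wipe all the wooden chips off the router bed over its open far edge into the blue chip tray, without touching them with the fingers or the blanks; then lay every wooden blank that is there flat on the cleared bed, side by side and wholly on it. When the bed is loaded, push the yellow key's tongue straight and fully home into the slot of the red guard switch and, with the key in, press the green reset button fully. Put the scraper back standing on its rubber mat when you are done with it, leave the key in the switch, and do not disturb the paint can, the glue bottle or the cutter.

Things in the scene. Friction and masses are not known exactly. Their poses are not given: they have to be found in the camera images.
- bed: Bed of a benchtop router, fixed. Origin: centre of its underside on the table. A flat aluminium plate, x -90 to 90, y -115 to 115 mm in its own frame, top 45 mm above the origin. Kerbs 10 mm wide and 12 mm high stand along its near edge (x -90 to -80) and both sides (|y| 105 to 115); the far edge (x = +90) is open. A fixed blue chip tray joins on there: x 90 to 190, |y| up to 115 mm, floor 4 mm above the table, side walls 40 mm and far wall 50 mm high.
- mat: Black rubber mat, the scraper's place, fixed on the table: 80 mm (own x) by 180 mm (own y), 3 mm thick. Origin: centre of its underside.
- scraper_center (a point): Scraper block, stands upright, 50 mm tall in all: a steel blade block 50 (own x) x 110 (own y) x 14 mm high at the bottom, and on it an orange grip 26 (x) x 80 (y) x 36 mm high. About 0.2 kg. Point: centre of the block, 25 mm above its underside; z up.
- slot (a point): Mouth of the slot in the red guard interlock switch, which is fixed on the table. Point: centre of the slot in the switch's front face, 25 mm above the table; x points straight into the slot, z up. The slot is 20 mm wide (y), 8 mm high, 42 mm deep. The switch is 60 (x, behind the mouth) x 80 (y, centred on the slot) x 60 mm high.
- key_center (a point): Tongue key, standing on the table: yellow grip 40 (own x) x 24 (own y) mm, 50 mm high in all with its black foot (40 x 50 x 6). A flat steel tongue, 16 wide, 4 thick, sticks out 34 mm level from its +x face, 25 mm up, level with the slot; its last 8 mm run to a point. Fully home: grip's face meets the switch. 0.12 kg. Point: centre of the grip, 25 mm above the underside.
- key_tip (a point): Pointed tip of the key's tongue, 54 mm along own +x from the centre of the grip; same axes as the key.
- reset_button (a joint): Travel of the green reset button on top of the switch, m: 0 out, 0.006 fully pressed; springs back; about 5 N fully down. It counts as pressed beyond 0.004.
- reset_button_top (a point): Centre of the top of the green button, 28 mm across; z up (pressed downwards).
- chip1_center (a point): Wooden chip (offcut block, 18 to 28 mm long and wide, 14 mm high, 12 g) loose on the bed; may be absent. Point: its centre.
- chip2_center (a point): Wooden chip (offcut block, 18 to 28 mm long and wide, 14 mm high, 12 g) loose on the bed; may be absent. Point: its centre.
- chip3_center (a point): Wooden chip (offcut block, 18 to 28 mm long and wide, 14 mm high, 12 g) loose on the bed; may be absent. Point: its centre.
- chip4_center (a point): Wooden chip (offcut block, 18 to 28 mm long and wide, 14 mm high, 12 g) loose on the bed; may be absent. Point: its centre.
- chip5_center (a point): Wooden chip (offcut block, 18 to 28 mm long and wide, 14 mm high, 12 g) loose on the bed; may be absent. Point: its centre.
- chip6_center (a point): Wooden chip (offcut block, 18 to 28 mm long and wide, 14 mm high, 12 g) loose on the bed; may be absent. Point: its centre.
- blank1_center (a point): Square wooden blank 50 x 50 x 18 mm, 40 g, lying flat; may be absent. Point: its centre, 9 mm above its underside; x and y along its edges.
- blank2_center (a point): Square wooden blank 50 x 50 x 18 mm, 40 g, lying flat; may be absent. Point: its centre, 9 mm above its underside; x and y along its edges.
- blank3_center (a point): Square wooden blank 50 x 50 x 18 mm, 40 g, lying flat; may be absent. Point: its centre, 9 mm above its underside; x and y along its edges.
- paint_can: Paint can, 70 mm across, 75 mm high. Leave it alone. Origin: centre of its underside.
- glue: Glue bottle, 48 mm across, 150 mm high. Leave it alone. Origin: centre of its underside.
- cutter: Yellow box cutter, 165 mm long, lying. Leave it alone. Origin: under the middle of its handle.
There are look-alikes about, which are no part of the job. What is shaped like the part that bears chip2_center but pink or turquoise is not meant.

How it is judged:
By the outcome, as a careful person would: the job done as asked, in the order asked, and still so for the second after the job is handed in, with the robot touching nothing.
Of chip1, chip2, chip3, chip4, chip5, chip6 only 3 to 6 are there at a start; the rules pass over those that are not, and their reading is None.
Of blank1, blank2, blank3 only 2 to 3 are there at a start; the rules pass over those that are not, and their reading is None.
At some moment in a run one of scraper, key may be knocked a few centimetres aside while the robot is not near it.
It also fails if it takes over 210 s, if anything falls off the work surface, if the arm or the gripper's body presses on something with over 40 N, if the wrist force passes 120 N, or if a joint passes its speed limit or range.

## Working session

There is one attempt and no reset: what is moved stays moved. The work goes in short steps, each a Python script; the robot and the scene stay as the last script left them, time stands still between calls to the robot, and variables do not carry over. Pictures are saved under pics/ and viewed, at most 14 in all, crops included, and the job is handed in when it is done.

```bash
mkdir -p pics; cat > h.py <<'E'
import numpy as np, cv2
from workcell import r, command_gripper, optics
from scipy.spatial.transform import Rotation as Ro
def save(name,img): cv2.imwrite('pics/'+name+'.png',cv2.cvtColor(img,cv2.COLOR_RGB2BGR))
def rays(name,px,wp=None):
    m=optics.camera_model(name);K=np.array(m['K']);px=np.atleast_2d(np.array(px,float))
    k1=m['k1']
    s=cv2.undistortPoints(px.reshape(-1,1,2),K,np.array([k1,0,0,0,0.])).reshape(-1,2)
    d=np.c_[s,np.ones(len(s))]
    if name!='wrist':
        R=np.array(m['R']);t=np.array(m['t']);return -R.T@t,d@R
    T=np.array(m['tool_from_camera']);p,q=wp
    Rw=Ro.from_quat(q).as_matrix()
    return Rw@T[:3,3]+p,d@(Rw@T[:3,:3]).T
def onz(name,px,z,wp=None):
    o,d=rays(name,px,wp);return o+d*((z-o[2])/d[:,2])[:,None]
def cloud(name,dep,wp=None):
    v,u=np.mgrid[:480,:640];o,d=rays(name,np.c_[u.ravel(),v.ravel()],wp)
    return (o+d*dep.reshape(-1,1)).reshape(480,640,3)
def wrist():
    s=r.read_state();wp=(np.array(s['eef_pos']),np.array(s['eef_rot']))
    im,d=optics.get_image('wrist');return im,d,wp
def down(yaw): # tool z down; tool x at yaw, tool y (closing) = yaw-90
    return (Ro.from_euler('z',yaw)*Ro.from_euler('x',np.pi)).as_quat()
E
python3 - <<'E'
from h import *
for n in('scene','top'):
    im,d=optics.get_image(n);save(n+'0',im);np.savez(n+'0.npz',im=im,d=d)
    m=optics.camera_model(n);print(n,np.array(m['K'])[0,0],m['k1'],-np.array(m['R']).T@m['t'])
print(optics.camera_model('wrist'),r.tip_extent)
s=r.read_state();print(s['eef_rot'],s['time_s'],Ro.from_quat(s['eef_rot']).as_matrix().round(3))
E
```

```text
scene 477.1556759694284 -0.006734586554126923 [ 1.01103274 -0.35635362  0.87116531]
top 513.5657690298414 0.0386571723169466 [ 0.41752762 -0.02144219  1.20383532]
{'K': array([[400.28470614,   0.        , 322.73544064],
       [  0.        , 400.28470614, 249.39468692],
       [  0.        ,   0.        ,   1.        ]]), 'k1': -0.072382911852482, 'tool_from_camera': array([[-9.80706855e-04, -9.59929291e-01, -2.80240601e-01,
         7.17706095e-02],
       [ 9.99999497e-01, -8.81887230e-04, -4.78720706e-04,
        -6.93154567e-04],
       [ 2.12397421e-04, -2.80240929e-01,  9.59929673e-01,
        -1.17351791e-01],
       [ 0.00000000e+00,  0.00000000e+00,  0.00000000e+00,
         1.00000000e+00]])} 0.025
[ 1.28557408e-01  9.91701814e-01 -6.84049968e-04 -1.94114588e-04] 0.1 [[-0.967  0.255 -0.001]
 [ 0.255  0.967 -0.001]
 [ 0.    -0.001 -1.   ]]
```

View pics/top0.png

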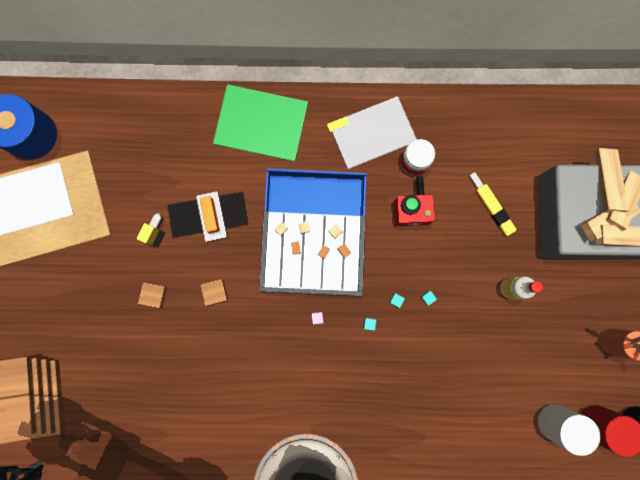

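View pics/scene0.png

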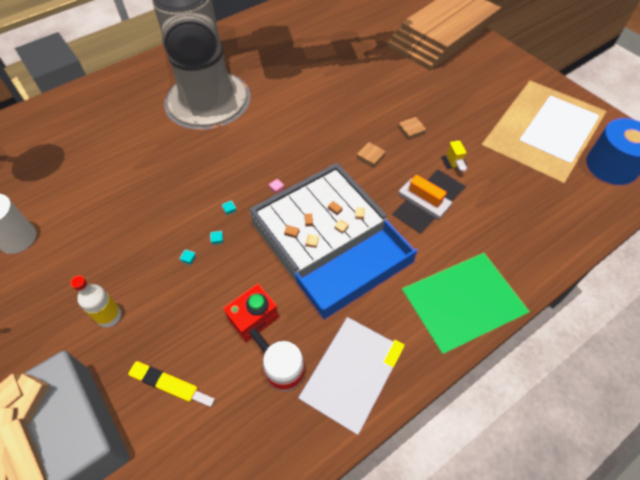

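Top view: the bed is at (313,240), with its tray beyond it (up, +x). There are six wooden chips, at (281,229), (304,228), (336,231), (295,248), (323,252) and (344,251). The scraper is on its mat at (211,215), the key at (150,231) with its tongue pointing up-right, and the switch at (415,207). Two blanks lie at (152,295) and (213,292).

Possible mix-ups:
- **Chips:** the pink piece (317,318) and turquoise pieces (398,300), (430,298), (370,324) are decoys, so I take only the wooden ones on the bed.
- **Blanks:** the boards (30,400) and (50,210) and the sticks (620,200) are too big.
- **Key:** the cutter (493,207) and the tape (338,124) are also yellow. The key is the standing block at (150,231).

```bash
python3 - <<'E'
from h import *
z=np.load('top0.npz');im,d=z['im'],z['d'];C=cloud('top',d);np.save('C.npy',C)
hsv=cv2.cvtColor(im,cv2.COLOR_RGB2HSV)
save('crop1',cv2.resize(im[160:340,125:445],None,fx=2.5,fy=2.5,interpolation=cv2.INTER_CUBIC))
def blob(nm,box,zlo,zhi,col=None):
    x0,x1,y0,y1=box;m=np.zeros(d.shape,bool);m[y0:y1,x0:x1]=1
    m&=(C[...,2]>zlo)&(C[...,2]<zhi)
    if col is not None:m&=col
    p=C[m];
    if len(p)<5:print(nm,'none');return
    rc=cv2.minAreaRect((p[:,:2]*1000).astype(np.float32))
    print(nm,len(p),'c',np.round(rc[0],1),'sz',np.round(rc[1],1),'ang',round(rc[2],1),'z',np.round(np.percentile(p[:,2],[5,50,95])*1000,1),'mean',(p[:,:2].mean(0)*1000).round(1))
H,S,V=hsv[...,0],hsv[...,1],hsv[...,2]
blob('bedtop',(255,375,160,300),.04,.05)
blob('kerb',(255,375,160,300),.051,.075)
blob('bedall',(255,375,205,300),.035,.075)
blob('tray',(255,375,160,300),.03,.06,(H>100)&(H<130)&(S>120))
blob('grip',(190,235,180,250),.042,.06)
blob('blade',(190,235,180,250),.01,.022)
blob('key',(130,170,205,255),.04,.06)
blob('tongue',(130,170,205,255),.018,.032)
blob('foot',(130,170,205,255),.004,.012)
blob('switch',(390,440,190,230),.052,.066)
blob('button',(390,440,190,230),.067,.1)
blob('btncol',(390,440,190,230),.05,.1,(H>45)&(H<85)&(S>100))
blob('b1',(130,175,275,315),.012,.03);blob('b2',(195,235,275,315),.012,.03)
blob('can',(400,440,135,180),.06,.1)
blob('mat',(160,255,185,245),.001,.006,V<50)
print(onz('top',[[281,229],[304,228],[336,231],[295,248],[323,252],[344,251]],.059).round(3))
E
```

```text
bedtop 6385 c [570.3 -11. ] sz [229.6 282.6] ang 88.0 z [41.4 44.9 48.6] mean [527.8  -8.8]
kerb 1888 c [569.9 -10.8] sz [230.2 281.6] ang 87.9 z [52.2 57.3 61.4] mean [516.  -10.7]
bedall 8131 c [533.   -9.5] sz [230.2 207.8] ang 87.9 z [41.5 45.8 59.2] mean [518.5  -9.1]
tray 507 c [662.5 -14.1] sz [229.8  97.1] ang 87.7 z [31.8 41.4 51.5] mean [691.9 -15.8]
grip 428 c [607.2 227.2] sz [82.5 26.3] ang 12.8 z [47.8 52.6 56. ] mean [606.6 226.6]
blade 537 c [605.9 234.2] sz [113.  64.] ang 12.4 z [12.9 16.7 20.4] mean [603.2 222.7]
key 219 c [562.2 368.8] sz [27.3 41.3] ang 67.6 z [44.3 49.5 53.6] mean [561.7 367.4]
tongue 132 c [576.  360.3] sz [19.8 74.9] ang 73.9 z [21.3 27.  30.6] mean [585.6 355.6]
foot 155 c [575.5 370.8] sz [112.5  88.2] ang 2.6 z [ 4.2  5.8 10.2] mean [565.2 361. ]
switch 670 c [ 622.3 -240.5] sz [62.7 81. ] ang 3.7 z [55.9 59.9 64. ] mean [ 617.6 -244.3]
button 313 c [ 629.2 -237.8] sz [43.6 62.6] ang 1.7 z [68.9 74.7 83.7] mean [ 628.3 -227.4]
btncol 142 c [ 630.5 -229.6] sz [28.1 30. ] ang 1.0 z [71.9 81.2 85.3] mean [ 629.6 -228.3]
b1 487 c [423.2 358.7] sz [50.9 49.9] ang 79.3 z [14.1 17.8 21.6] mean [423.2 358.3]
b2 487 c [430.2 216.7] sz [50.  50.3] ang 14.3 z [14.3 17.9 21.7] mean [430.2 216.5]
can 718 c [ 745.9 -247.4] sz [66.  65.6] ang 5.2 z [63.7 74.3 78.4] mean [ 744.3 -247.2]
mat 1163 c [609.8 254.2] sz [ 80.  208.6] ang 12.1 z [1.2 3.2 5.6] mean [611.2 246.7]
[[ 0.573  0.062  0.059]
 [ 0.575  0.01   0.059]
 [ 0.569 -0.062  0.059]
 [ 0.53   0.03   0.059]
 [ 0.522 -0.033  0.059]
 [ 0.524 -0.08   0.059]]
```

View pics/crop1.png

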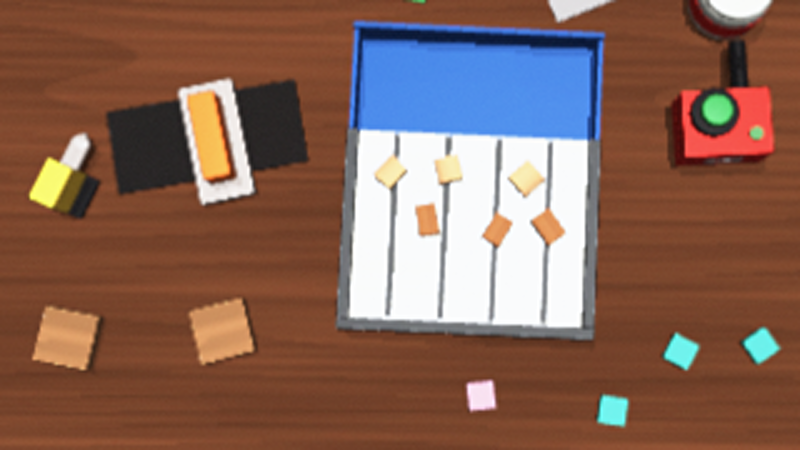

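The crop confirms the choices: six wooden chips on the bed, two blanks, and the scraper standing across its mat. The measured sizes match those given. I'll grasp the scraper and wipe.

```bash
cat >> h.py <<'E'
BED=np.array([.5201,-.0091]);BY=np.radians(-2.1)
def bed(x,y): return BED+np.array([x*np.cos(BY)-y*np.sin(BY),x*np.sin(BY)+y*np.cos(BY)])/1000
def P(xy,z): return [float(xy[0]),float(xy[1]),float(z)]
def st():
    s=r.read_state();print('t',round(s['time_s'],1),'p',np.round(s['eef_pos'],4),'F',np.round(s['contact_force'],1),'w',round(s['grip_width'],4),'gf',round(s['grip_force'],1));return s
E
python3 - <<'E'
from h import *
z=np.load('top0.npz');im=z['im'];C=np.load('C.npy')
hsv=cv2.cvtColor(im,cv2.COLOR_RGB2HSV)
m=((hsv[...,0]>5)&(hsv[...,0]<22)&(hsv[...,1]>200)&(hsv[...,2]>150)&(C[...,2]>.044)).astype(np.uint8);m[:, :190]=0;m[:,240:]=0
m[:180]=0;m[255:]=0
ys,xs=np.nonzero(m);p=onz('top',np.c_[xs,ys],.053);rc=cv2.minAreaRect((p[:,:2]*1000).astype(np.float32));print('grip',rc)
mc=onz('top',np.array([[107,113],[297,82],[308,160],[120,194]])/2.5+[125,160],.003);print('mat',mc.round(4),mc.mean(0))
for yaw in (12.8,-167.2):
    a=r.solve_ik(P((.607,.227),.048),down(np.radians(yaw)));print(yaw,None if a is None else np.round(a,2))
for yaw in (87.9,-92.1):
    for q in((-50,44),(110,-44)):
        a=r.solve_ik(P(bed(*q),.09),down(np.radians(yaw)));print(yaw,q,None if a is None else np.round(a,2))
E
```

```text
grip ((602.3057861328125, 215.4557647705078), (14.815072059631348, 70.89588165283203), 88.15962982177734)
mat [[0.6339 0.3331 0.003 ]
 [0.6658 0.1554 0.003 ]
 [0.5912 0.1433 0.003 ]
 [0.5572 0.318  0.003 ]] [0.61200316 0.23742694 0.003     ]
12.8 [ 0.24  0.77  1.39 -0.    0.98  1.59]
-167.2 [ 0.24  0.77  1.39  0.    0.98 -1.55]
87.9 (-50, 44) [-0.08  0.46  1.88 -0.    0.8  -0.05]
87.9 (110, -44) [-0.21  0.69  1.41 -0.    1.04 -0.18]
-92.1 (-50, 44) [-0.08  0.46  1.88 -0.    0.8   3.09]
-92.1 (110, -44) [-0.21  0.69  1.41 -0.    1.04  2.97]
```

```bash
cat >> h.py <<'E'
def look_rect(zlo,zhi,near,rad=.08,col=None,pic=None):
    im,d,wp=wrist();C=cloud('wrist',d,wp)
    m=(d>0)&(C[...,2]>zlo)&(C[...,2]<zhi)&(np.hypot(C[...,0]-near[0],C[...,1]-near[1])<rad)
    if col is not None: m&=col(cv2.cvtColor(im,cv2.COLOR_RGB2HSV).astype(int))
    m=cv2.morphologyEx(m.astype(np.uint8),cv2.MORPH_OPEN,np.ones((3,3)))
    n,l,s,_=cv2.connectedComponentsWithStats(m)
    if pic: save(pic,im)
    if n<2: return None
    l=l==1+np.argmax(s[1:,4]);v,u=np.nonzero(l)
    zt=np.median(C[l][:,2]);p=onz('wrist',np.c_[u,v],zt,wp)
    rc=cv2.minAreaRect((p[:,:2]*1000).astype(np.float32))
    w,h=rc[1];a=rc[2] if w>=h else rc[2]+90
    print('rect',np.round(rc[0],1),np.round((max(w,h),min(w,h)),1),'longang',round(a%180,1),'z',round(zt*1000,1))
    return np.array(rc[0])/1000,a%180
E
python3 - <<'E'
from h import *
command_gripper(.085,60)
y=np.radians(-167.2);q=down(y);off=np.array([np.cos(y),np.sin(y)])*.06
g=np.array([.607,.227])
r.reach(P(g-off,.24),q)
res=look_rect(.042,.07,g,pic='w1')
g2,a=res
st();print(np.hypot(*(g2-g)))
if np.hypot(*(g2-g))<.008 and abs(a-12.8)<5:
    q=down(np.radians(a-180))
    r.reach(P(g2,.13),q);print(r.move_straight(P(g2,.048),q,.1,max_force=15));st()
    command_gripper(.02,60);st()
    r.move_straight(P(g2,.17),q,.12);st()
E
```

```text
rect [607.4 227.6] [78.1 25.8] longang 12.7 z 52.5
t 2.5 p [0.6649 0.2415 0.2403] F [-0.8  0.   0.1] w 0.0854 gf 0.0
0.0007717163443397323
False
t 4.0 p [0.608  0.2278 0.0488] F [0.8 0.5 0.6] w 0.0848 gf 0.0
t 4.6 p [0.6077 0.2277 0.0484] F [0.3 0.4 2.5] w 0.0257 gf 60.3
t 5.8 p [0.6069 0.2275 0.1689] F [ 0.2  0.6 -2.1] w 0.025 gf 59.6
```

```bash
python3 - <<'E'
from h import *
q=down(np.radians(87.9))
r.reach(P(bed(-50,44),.17),q)
for y in(44,-44):
    r.move_straight(P(bed(-51,y),.17),q,.2)
    r.move_straight(P(bed(-51,y),.100),q,.15)
    h=r.move_straight(P(bed(-51,y),.084),q,.02,max_force=6);s=st();z=s['eef_pos'][2]
    if not .087<z<.094: print('odd z');break
    z+=.0012
    r.move_straight(P(bed(-51,y),z),q,.05)
    print(r.move_straight(P(bed(112,y),z),q,.08,max_force=30));st()
    r.move_straight(P(bed(112,y),.17),q,.15)
im,d=optics.get_image('top');save('top1',im[160:340,125:445].repeat(2,0).repeat(2,1))
E
```

```text
t 8.5 p [0.4709 0.0367 0.0904] F [-0.2  0.1  6. ] w 0.0253 gf 60.6
False
t 11.0 p [0.6334 0.0308 0.0916] F [ 0.5 -0.2 -1.9] w 0.0252 gf 59.6
t 13.9 p [ 0.4677 -0.0513  0.0904] F [-0.4 -0.4  4.9] w 0.0251 gf 60.6
False
t 16.3 p [ 0.6302 -0.0572  0.0916] F [ 0.8  0.1 -2. ] w 0.0252 gf 59.6
```

View pics/top1.png

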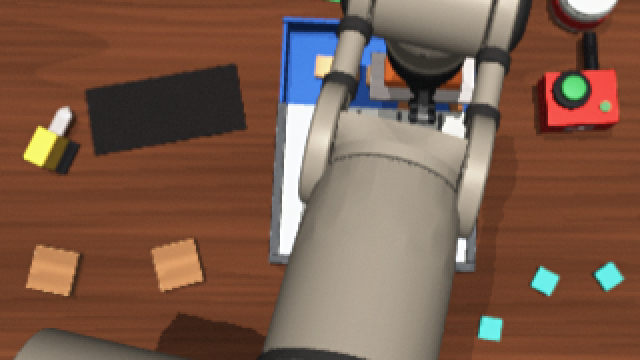

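The arm hides part of the bed, but one chip is already visible in the tray and the mat is fully in view. I'll move towards the mat and check both.

```bash
python3 - <<'E'
from h import *
q=down(np.radians(87.9))
im,d=optics.get_image('top')
V=im.max(2);m=np.zeros(V.shape,np.uint8);m[185:245,160:255]=(V[185:245,160:255]<50)
n,l,s,_=cv2.connectedComponentsWithStats(m);l=l==1+np.argmax(s[1:,4]);v,u=np.nonzero(l)
p=onz('top',np.c_[u,v],.003);print('mat',cv2.minAreaRect((p[:,:2]*1000).astype(np.float32)),p.mean(0))
r.reach(P((.612,.2374),.17),down(np.radians(102)-np.pi))if 0 else r.reach(P((.612,.2374),.17),down(np.radians(101)))
st()
im,d=optics.get_image('top');im2,_=optics.get_image('scene')
save('top2',np.hstack([cv2.resize(im[160:310,250:380],(390,450),interpolation=2),cv2.resize(im2[155:330,240:430],(400,450),interpolation=2)]))
E
```

```text
mat ((613.2193603515625, 239.263916015625), (77.63438415527344, 176.66546630859375), 10.450337409973145) [0.61298415 0.23944875 0.003     ]
t 18.2 p [0.6124 0.2361 0.1699] F [ 0.2 -0.1 -1.3] w 0.0254 gf 59.6
```

View pics/top2.png

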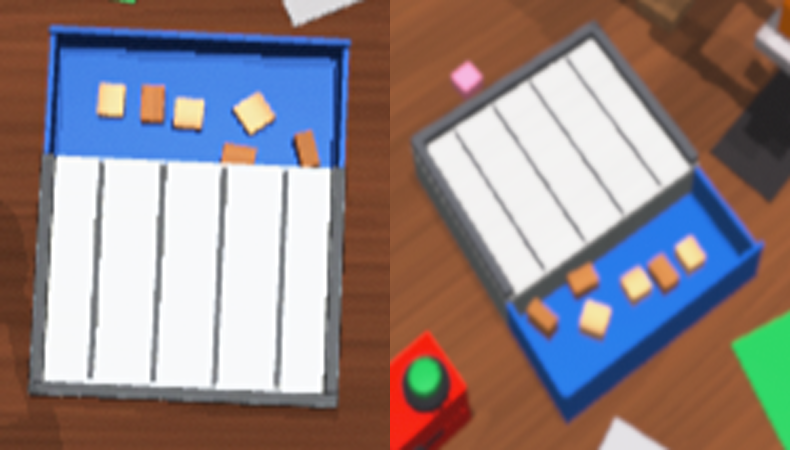

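All six chips lie in the tray and the bed is clear. I'll put the scraper back on the mat, then move the two blanks.

```bash
python3 - <<'E'
from h import *
q=down(np.radians(100.4));m=(.6131,.2394)
r.reach(P(m,.12),q);r.move_straight(P(m,.06),q,.1)
print(r.move_straight(P(m,.046),q,.02,max_force=5));st()
command_gripper(.06);r.hold(.2);command_gripper(.085)
r.move_straight(P(m,.20),q,.15);st()
def blank(g,yaw,dst):
    y=np.radians(yaw);off=np.array([np.cos(y),np.sin(y)])*.06
    r.reach(P(np.array(g)-off,.22),down(y))
    g2,a=look_rect(.010,.03,g,rad=.05)
    a=yaw+((a-yaw+45)%90-45)
    if np.hypot(*(g2-g))>.01: print('moved?');return
    q=down(np.radians(a));r.reach(P(g2,.10),q)
    print(r.move_straight(P(g2,.026),q,.1,max_force=15))
    command_gripper(.04,40);s=st();z=s['eef_pos'][2]
    if not .045<s['grip_width']<.055: print('bad grip');return
    r.move_straight(P(g2,.16),q,.15)
    qb=down(np.radians(87.9));b=bed(*dst)
    r.reach(P(b,.16),qb);r.move_straight(P(b,z+.055),qb,.12)
    print(r.move_straight(P(b,z+.043),qb,.02,max_force=4));st()
    command_gripper(.07);r.move_straight(P(b,.16),qb,.15)
blank((.4302,.2167),104.3,(5,-33))
blank((.4232,.3587),79.3,(5,33))
r.reach([.45,.25,.3],down(np.radians(100)));st()
im,d=optics.get_image('top');np.savez('top3.npz',im=im,d=d);save('top3',cv2.resize(im[160:340,125:445],None,fx=2.5,fy=2.5,interpolation=2))
E
```

```text
True
t 20.0 p [0.6131 0.2394 0.0484] F [ 0.1 -0.1  4.5] w 0.0247 gf 60.5
t 22.2 p [0.6126 0.2393 0.1989] F [ 0.3  0.2 -0.5] w 0.0851 gf 0.0
rect [430.8 216.8] [50.1 49.8] longang 15.4 z 17.7
False
t 24.9 p [0.4311 0.2169 0.0267] F [-0.7  0.   5.6] w 0.049 gf 41.8
True
t 28.3 p [ 0.5239 -0.0423  0.0717] F [-1.7 -0.3  4.4] w 0.0489 gf 42.0
rect [423.4 358. ] [50.2 49.4] longang 169.2 z 17.7
False
t 32.6 p [0.4239 0.3583 0.027 ] F [-0.7 -0.2  5.7] w 0.0488 gf 42.2
True
t 36.3 p [0.5263 0.0236 0.072 ] F [-0.7  0.5  4.8] w 0.0491 gf 42.1
t 38.5 p [0.4502 0.2492 0.2988] F [ 0.6 -0.  -0.3] w 0.0702 gf 0.0
```

View pics/top3.png

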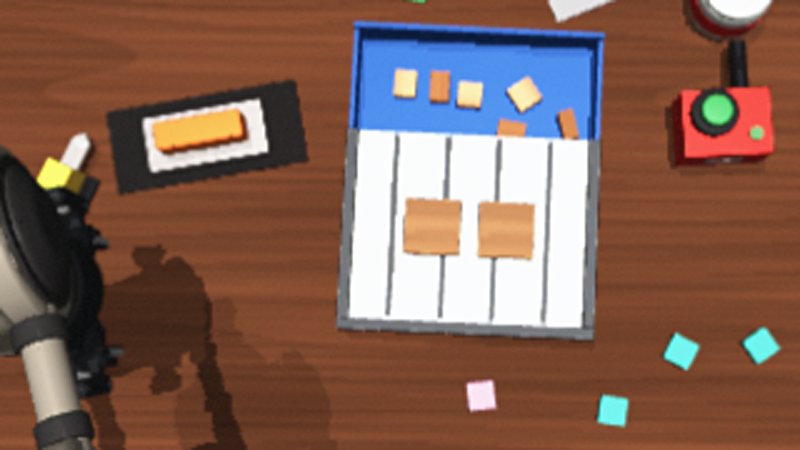

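The blanks lie flat and side by side on the bed, and the scraper is on its mat. Next I'll measure the switch from two opposite wrist headings, so that camera-mount bias cancels, and then the key.

```bash
python3 - <<'E'
from h import *
g=np.array([.622,-.2405]);out=[]
red=lambda h:((h[...,0]<8)|(h[...,0]>172))&(h[...,1]>130)
grn=lambda h:(h[...,0]>45)&(h[...,0]<85)&(h[...,1]>100)
for k,yaw in enumerate((183.5,3.5)):
    y=np.radians(yaw);off=np.array([np.cos(y),np.sin(y)])*.06
    r.reach(P(g-off,.26),down(y));r.hold(.3)
    look_rect(.056,.066,g,.07,red,pic='sw%d'%k);look_rect(.07,.095,g,.07,grn)
# tilted look at the front face from robot side
tilt=Ro.from_quat(down(np.radians(183.5)))
for a in(-35,):
    q=(tilt*Ro.from_euler('y',a,degrees=True)).as_quat()
    try:
        r.reach([.50,-.245,.20],q);r.hold(.3);im,d,wp=wrist();np.savez('swf.npz',im=im,d=d,p=wp[0],q=wp[1]);save('swf',im)
    except r.PlanningError as e: print(a,e)
st()
E
python3 -c "
import cv2,numpy as np
a=[cv2.resize(cv2.imread('pics/%s.png'%n),(400,300)) for n in('sw0','sw1','swf')]
cv2.imwrite('pics/sw.png',np.vstack([np.hstack(a[:2]),np.hstack([a[2],a[2]*0])]))"
```

```text
rect [ 623.5 -241.5] [80.2 59.4] longang 93.5 z 59.7
rect [ 630.9 -228.6] [25.1 24.1] longang 3.6 z 81.6
rect [ 623.4 -241.4] [80.2 59.8] longang 93.5 z 59.7
rect [ 630.7 -228.9] [26.5 25.7] longang 93.4 z 81.6
t 47.6 p [ 0.5   -0.245  0.2  ] F [-0.6  0.6 -0.6] w 0.0701 gf 0.0
```

View pics/sw.png

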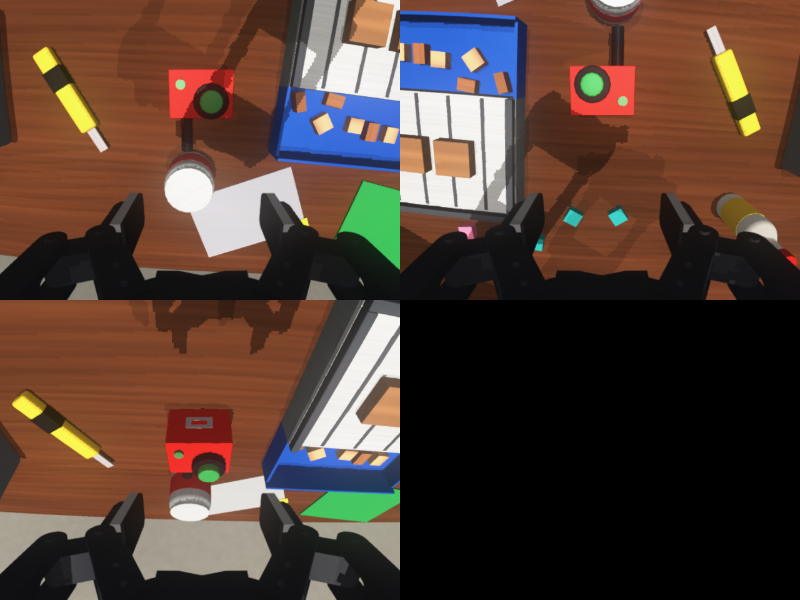

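In the tilted view (bottom left), the slot is centred on the front face, which looks towards the robot. The two top views of the switch agree to 0.1 mm. Now I'll grasp the key.

```bash
python3 - <<'E'
from h import *
command_gripper(.085,40)
r.reach([.42,.25,.28],down(np.radians(130)))
g=np.array([.5622,.3688]);yaw=157.6
y=np.radians(yaw);off=np.array([np.cos(y),np.sin(y)])*.06
r.reach(P(g-off,.24),down(y));r.hold(.3)
yel=lambda h:(h[...,0]>20)&(h[...,0]<35)&(h[...,1]>120)
g2,a=look_rect(.042,.06,g,.09,yel,pic='k1')
tg=look_rect(.02,.03,g,.10,lambda h:h[...,1]<90)
if abs((a-yaw+90)%180-90)>15: print('odd angle');raise SystemExit
a=yaw+((a-yaw+90)%180-90);d=np.radians(a);back=np.array([np.cos(d),np.sin(d)])*.006
q=down(d);p=g2+back
r.reach(P(p,.12),q);print(r.move_straight(P(p,.044),q,.08,max_force=10))
command_gripper(.015,40);s=st()
print('yaw',a,np.degrees(Ro.from_quat(s['eef_rot']).as_euler('xyz')))
if .02<s['grip_width']<.028:
    r.move_straight(P(p,.044+.11),q,.1);st()
    np.save('key.npy',[s['eef_pos'][2],a])
E
```

```text
rect [520.  379.9] [39.6 23.6] longang 157.5 z 49.7
rect [552.9 365.9] [32.2 16.1] longang 157.0 z 26.8
False
t 53.9 p [0.5147 0.3823 0.0443] F [-0.5 -0.8  2. ] w 0.0236 gf 40.3
yaw 157.46902465820312 [1.79971328e+02 2.25758106e-02 1.57471023e+02]
t 55.1 p [0.5141 0.382  0.1531] F [-0.2  0.8 -1.8] w 0.0231 gf 40.0
```

View pics/k1.png

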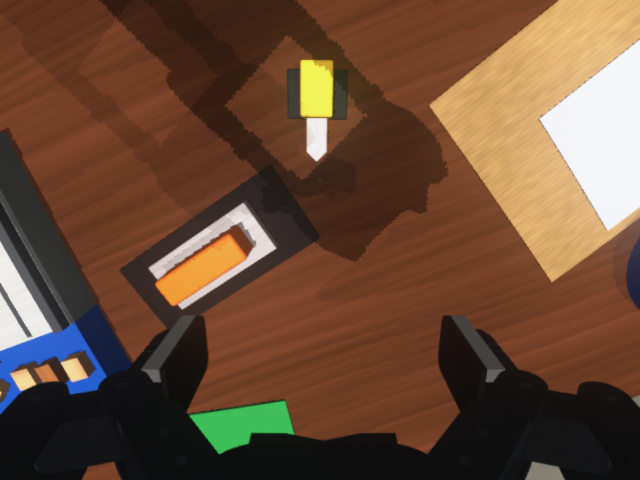

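The picture shows the key had been knocked about 42 mm. I re-measured it before grasping (yellow top at pixel (316,88)), and it is now held. Next is the insertion.

```bash
python3 - <<'E'
from h import *
kz,_=np.load('key.npy');a=np.radians(3.5);u=np.array([np.cos(a),np.sin(a)]);M=np.array([.62345,-.24145])-.03*u
q=down(a+np.pi);at=lambda d:M+u*d   # d = TCP distance past mouth; home -.026
r.reach([.45,.2,.20],down(np.radians(170)))
r.reach(P(at(-.085),.16),q);r.move_straight(P(at(-.085),kz+.01),q,.1);r.move_straight(P(at(-.085),kz+.001),q,.03);r.hold(.3);st()
h=r.move_straight(P(at(-.045),kz+.001),q,.03,max_force=6);s=st();print(h,'lat',np.dot(np.array(s['eef_pos'][:2])-M,[-u[1],u[0]]),'along',np.dot(np.array(s['eef_pos'][:2])-M,u))
if not h:
    h=r.move_straight(P(at(-.020),kz+.001),q,.02,max_force=14);s=st();print(h,'lat',np.dot(np.array(s['eef_pos'][:2])-M,[-u[1],u[0]]),'along',np.dot(np.array(s['eef_pos'][:2])-M,u))
im,d=optics.get_image('scene');im2,_=optics.get_image('top')
save('ins',np.hstack([cv2.resize(im[250:360,190:310],(400,367),interpolation=2),cv2.resize(im2[170:280,370:490],(400,367),interpolation=2)]))
E
```

```text
t 59.5 p [ 0.5087 -0.2485  0.0454] F [-0.2 -0.5 -0.8] w 0.0236 gf 39.8
t 61.0 p [ 0.5484 -0.246   0.0453] F [-0.1  0.8 -1.1] w 0.0233 gf 39.8
False lat -6.805485740890244e-06 along -0.04517498138544715
t 62.0 p [ 0.5679 -0.2446  0.0446] F [ 0.  -0.1 -1.5] w 0.0235 gf 39.9
True lat 0.00028732960057665206 along -0.025670437875656323
```

View pics/ins.png

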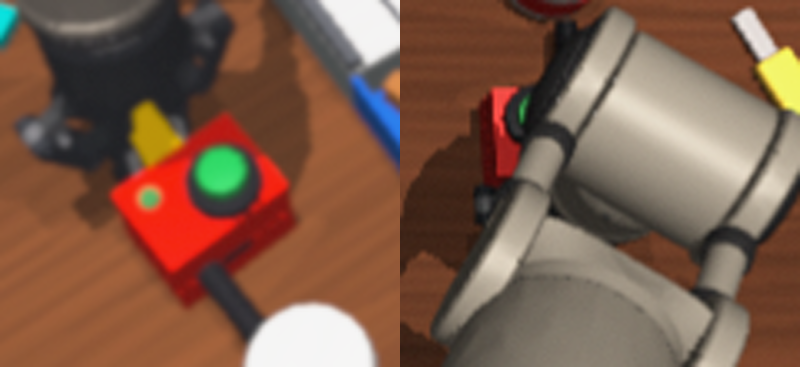

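```bash
python3 - <<'E'
from h import *
kz,_=np.load('key.npy');a=np.radians(3.5);u=np.array([np.cos(a),np.sin(a)]);M=np.array([.62345,-.24145])-.03*u
q=down(a+np.pi);at=lambda d:M+u*d
print(r.move_straight(P(at(-.0225),kz+.0003),q,.01,max_force=18));s=st();print('along',np.dot(np.array(s['eef_pos'][:2])-M,u))
command_gripper(.045);r.hold(.2);st()
p=r.read_state()['eef_pos'];r.move_straight(P(p,.16),q,.12)
# look at key from above
y=a+np.pi
c=at(-.02);r.reach(P(c+u*.06,.24),q);r.hold(.2)
yel=lambda h:(h[...,0]>20)&(h[...,0]<35)&(h[...,1]>120)
red=lambda h:((h[...,0]<8)|(h[...,0]>172))&(h[...,1]>130)
k=look_rect(.042,.056,c,.05,yel,pic='k2');w=look_rect(.056,.066,[.623,-.241],.07,red)
print('gap along',np.dot(w[0]-k[0],u)*1000-50,'lat',np.dot(w[0]-k[0],[-u[1],u[0]])*1000)
E
```

```text
False
t 62.6 p [ 0.5683 -0.2444  0.0444] F [-11.9  -0.5   6.5] w 0.0232 gf 40.9
along -0.02526960084361284
t 63.2 p [ 0.5712 -0.2446  0.0446] F [ 0.2 -0.4  0.8] w 0.0449 gf 0.0
rect [ 573.1 -244.7] [38.1 23.3] longang 3.4 z 49.6
rect [ 623.1 -241.7] [79.9 59.4] longang 93.4 z 59.7
gap along 0.14542807041409134 lat -0.07670701114974433
```

View pics/k2.png

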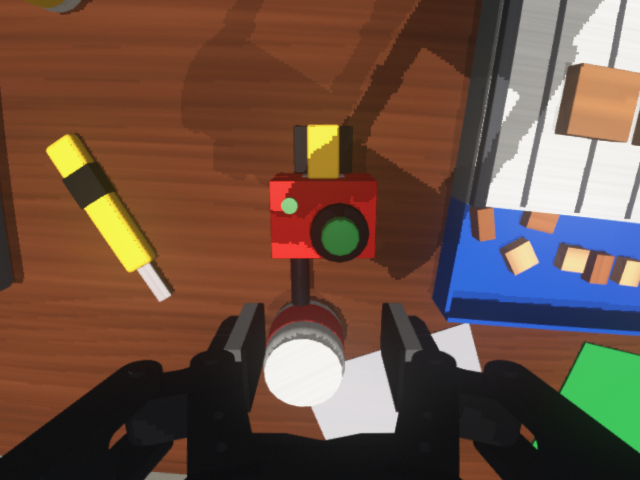

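The key is fully home: its grip at pixel (322,150) meets the switch, with a gap of about 0.1 mm. Now the button.

```bash
python3 - <<'E'
from h import *
q=down(np.radians(183.5));b=(.6308,-.2288)
command_gripper(0,20)
r.reach(P(b,.14),q);r.move_straight(P(b,.113),q,.08);r.hold(.3);st()
for z in np.arange(.110,.095,-.001):
    h=r.move_straight(P(b,z),q,.02,max_force=15);s=r.read_state();print(round(s['eef_pos'][2],4),np.round(s['contact_force'][2],1),h)
    if h or s['contact_force'][2]>14: break
r.hold(.4);st()
r.move_straight(P(b,.15),q,.1)
r.reach([.35,-.1,.35],down(np.radians(170)));r.hold(.5);st()
im,d=optics.get_image('top');im2,_=optics.get_image('scene');save('fin',np.hstack([cv2.resize(im[130:340,125:445],(480,315)),cv2.resize(im2[130:340,190:480],(320,232)).copy() if 0 else cv2.resize(im2[90:405,170:490],(320,315))]))
E
```

```text
t 66.8 p [ 0.631  -0.2289  0.1134] F [-0.1 -0.7  0.2] w -0.0001 gf 0.0
0.1097 -0.7 False
0.1089 0.1 False
0.1079 0.1 False
0.1071 0.3 False
0.1062 1.4 False
0.1051 2.8 False
0.1041 3.9 False
0.1031 3.5 False
0.1021 4.1 False
0.1011 5.2 False
0.101 10.2 False
0.1009 13.8 False
0.1008 18.6 False
t 70.5 p [ 0.631  -0.2289  0.1008] F [-5.3  2.1 19. ] w -0.0003 gf 9.6
t 73.1 p [ 0.3501 -0.1     0.3499] F [-0.8 -0.8 -0.9] w 0.0003 gf 0.0
```

View pics/fin.png

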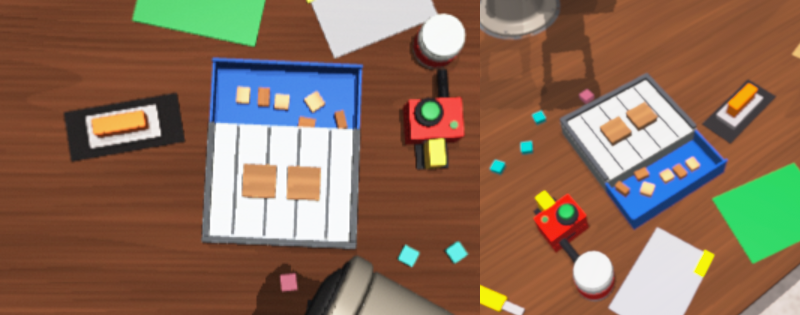

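The button bottomed out after about 6 mm of travel. In the final view the chips are in the tray, the blanks on the bed, the scraper on its mat and the key home. I'm handing the job in.

```bash
python3 -c "
from h import *
print(r.finish_job())"
```

```text
the job is handed in; nothing more can be done
None
```

The job is handed in: all six chips are wiped into the tray, both blanks lie flat on the bed, the scraper is back on its mat, the key is fully home in the switch, and the reset button was pressed fully (about 73 s; the hand-in returned no verdict).

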